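# Put away the panel saw's loose fittings

## Task

The saw has been stripped for a blade change: put its loose fittings away. Thread both steel collars onto the post of the collar stand, the large one underneath lying flat on the base and the small one flat on top of it; put the aluminium fence stop in the single tray, and one black knob in each bay of the two-bay tray, all flat on the tray floors and right way up as they stand now. Leave the tape measure and the wooden push block where they are.

Things in the scene. Friction and masses are not known exactly. Their poses are not given: they have to be found in the camera images.
- collar_large: large steel spacer collar (flat ring) lying flat: 60 mm outer diameter, 30 mm bore, 18 mm thick. Loose, about 280 g. Origin: on its axis at its underside; z along its axis.
- collar_small: small steel spacer collar (flat ring) lying flat: 44 mm outer diameter, 30 mm bore, 18 mm thick. Loose, about 120 g. Origin: on its axis at its underside; z along its axis.
- knob_a: black fluted clamping knob (the two are alike and interchangeable), standing upright on a narrow steel hub: hub 28 mm diameter from height 0 to 18 mm, eight-lobed black head about 42 mm across (40 mm between lobes) from height 18 to 36 mm. Loose, about 80 g. Origin: centre of its underside; z up along its axis.
- knob_b: black fluted clamping knob (the two are alike and interchangeable), standing upright on a narrow steel hub: hub 28 mm diameter from height 0 to 18 mm, eight-lobed black head about 42 mm across (40 mm between lobes) from height 18 to 36 mm. Loose, about 80 g. Origin: centre of its underside; z up along its axis.
- stop: aluminium fence stop: a block 50 mm long (its x), 34 mm wide (its y) and 34 mm high, with a low toe 10 mm high that sticks out 16 mm further at its +x end; a dark stripe along the top. Loose, about 150 g. Origin: centre of the block's underside (the toe not counted); z up. It starts with its x within about 0.7 rad of world x.
- collar_stand: collar stand, fixed to the bench: round dark steel base 80 mm diameter, 10 mm high, with a steel post of 16 mm diameter in its centre, top at 60 mm above the bench; the last 8 mm taper to 6 mm diameter. Origin: centre of the base's underside; z up along the post.
- knob_tray: the two-bay tray, grey sheet metal, fixed to the bench: 100 mm (its x) by 196 mm (its y), walls 16 mm high and 4 mm thick, floor 4 mm thick; one 4 mm wall as high as the others across the middle (along its x at y = 0) makes two bays, each 92 x 92 mm inside, centred at y = +48 mm and y = -48 mm in its frame. Origin: centre of its underside; z up.
- stop_tray: the single tray, grey sheet metal, fixed to the bench, no divider: 110 mm (its x) by 120 mm (its y) outside, walls 16 mm high and 4 mm thick, floor 4 mm thick. Origin: centre of its underside; z up.
- tape_measure: yellow tape measure, 66 x 66 mm, 36 mm high, lying loose on the bench; not part of the job. Origin: centre of its underside.
- push_block: wooden push block, 130 mm (its x) by 60 mm, 22 mm thick, with a round grip 22 mm in diameter up to 50 mm high in its middle, loose on the bench; not part of the job. Origin: centre of its underside.
Not all that is in view belongs to the job. Of the things shaped like the stop, the aluminium one is meant.

How it is judged:
By the outcome, as a careful person would: the job done as asked, in the order asked, and still so for the second after the job is handed in, with the robot touching nothing.
It also fails if it takes over 120 s, if anything falls off the work surface, if the arm or the gripper's body presses on something with over 40 N, if the wrist force passes 120 N, or if a joint passes its speed limit or range.

## Robot

A 6-joint arm with a two-finger parallel gripper is mounted at the origin on the work surface. World frame = base frame: x ahead of the robot, y to its left, z up, the work surface at z = 0. Lengths are in m, angles in rad, forces in N, time in s.
With the tool pointing down it reaches from about 0.375 to 0.925 m from the base axis. Payload 5.7 kg.
Tool frame: the origin (TCP) lies midway between the tips of the shut fingers; the grasp point (between the pads) lies 19 mm behind it; z points along the fingers, y is the line along which they close (so a half turn about z gives the same grasp; the last joint's range is limited). The gripper opens to 88 mm and grips with 3 to 60 N. Pads are 20 mm wide; open, the fingers measure 115 mm over their backs; the gripper's body (75 mm by 178 mm) begins 61 mm behind the grasp point.
Start: joints at [1.079, 0.359, 1.51, -0, 1.272, -0.115], TCP at [0.221, 0.558, 0.223] pointing down, gripper open.
Joint ranges: [-2.97, 2.97], [-1.01, 2.36], [0.21, 2.38], [-0.96, 4.11], [0.2, 2.71], [-2.98, 2.98]. Speed limits (rad/s): [2.39, 2.39, 3.14, 3.14, 3.14, 3.14].

## Interface

Orientations are given as a unit quaternion [x, y, z, w].
In Python, from bench import ctrl, eyes gives the robot as it stands.
- The arm moves only by the tool apply_moves, never from a script. Its argument "rows" is a list of rows, each a list of 3 entries, a list of its own where there are three numbers: the shift along the tool's x, y, z in parts of the range, where 1.0 means 1 m, then the turn about the tool's z in a scale on which 1.0 is 90 degrees, then the finger opening in mm, from 0 to 87.8. In form: [[[x, y, z], twist, gripper], ...]. A call has 1 to 20 rows; each row is the pose to reach, as a shift and turn from the pose commanded when the call began, along the tool's axes at that moment; what a row does not reach only later rows make up. A row lasts 1/10 s, in which the tool goes at most 50 mm and 8.59 degrees, less where a joint would pass 70% of its speed; a pose out of reach is approached as far as the arm can. A call with a gripper value outside its range is refused whole. The fingers move at their own pace and stop on an object; the grip force is fixed at half the most. Time passes only in rows, so rows that repeat a pose let the fingers close. It gives the time, the measured TCP pose, the force, the opening and the grip force at its end, in the units of the state.
- ctrl.state(): the state, without advancing time (a new reading comes with each control period).
- eyes.grab_frame(name): name is "side" or "top" or "wrist"; returns a dict with "img" (384x512x3 uint8, blue, green, red), "vfov" (degrees; the focal length in pixels is half the picture's height over the tangent of half this angle, whatever the lens; pixels are square), "cx", "cy" (the principal point, pixels), "extrinsics" (4x4, takes a point from world to camera coordinates). Camera axes: x right, y up, looking along -z (the intrinsics and any distortion apply to the point x, -y, -z); pixel columns grow to the right and rows downward; lengths in m; the calibration is good to about 2 mm. The wrist camera is an equidistant fisheye: a pixel r from the principal point sees the ray r / f radians off the axis. A picture is of the moment at which its call begins. There is no depth.
- ctrl.finish_job(): hands the job in; it is judged then, once.
Trained networks look in a picture, given as the dict that the camera call returned (one of the last four; its "shot" number tells which), for a name from the list of things; names that differ only in an ending like _2 or _b are one class to them, and where a whole thing is asked for, a point or a joint stands for the part that bears it (a point fixed in the world has none). Each returns a list of dicts, best first, with "confidence" (0 to 1); they miss things now and then, are a little off and sometimes report something else, mostly with a low value. They report only what shows in the picture. A call takes as long as a camera call. They do not tell look-alikes from the thing itself.
- eyes.find_in(name, picture): "extent" ([centre column, centre row, width, height] in pixels, round what is visible of it).
- eyes.outline_of(name, picture): "region" (384x512 bool, what is visible of it) and "extent" ([centre column, centre row, width, height] in pixels, round what is visible of it).
The state is a dict: "time_s": time; "q": joint angles; "qvel": joint speeds; "effort": joint torques, N m; "eef_pos": TCP position; "ee_rot": TCP orientation; "wrist_force": force on the tool from outside, world axes, zero at the start; "wrist_torque": the same for the moment, N m; "gripper_width": opening from 0.0 (shut) to 1.0 (fully open); "grasp_force": force on a finger pad.
Only numpy, scipy, OpenCV 4.12 (cv2) and the standard library are available. Lean on these libraries where they do the work, as an engineer would, in place of code of your own. Each camera call takes 0.05 s, during which the arm holds its last target. There are 200 camera calls.

## Working session

There is one attempt and no reset: what is moved stays moved. The work goes in short steps, Python scripts to look and compute and a tool call to move; the robot and the scene stay as the last step left them, time stands still between calls to the robot, and variables do not carry over. Pictures are saved under pics/ and viewed, at most 15 in all, crops included, and the job is handed in when it is done.

Besides the shell and the picture viewer there is one more tool, called after "Emit:" as a command line: name --argument value ..., lists and objects as JSON in quotes. apply_moves: Moves the arm, as the interface text tells. Its arguments: {"type":"object","properties":{"rows":{"type":"array","items":{"type":"array"}}},"required":["rows"]}

```bash
mkdir -p pics; ls; python3 - <<'E'
from bench import ctrl, eyes
import cv2,numpy as np,pickle
s=ctrl.state(); print(s)
for n in ["side","top","wrist"]:
    f=eyes.grab_frame(n); cv2.imwrite(f"pics/{n}0.png",f["img"]); pickle.dump(f,open(f"{n}0.pkl","wb"))
    print(n,f["vfov"],f["cx"],f["cy"],f["shot"],np.round(f["extrinsics"],3).tolist())
a=cv2.imread("pics/top0.png");cv2.imwrite("pics/top0b.png",cv2.resize(a,(800,600)))
E
```

```text
pics
{'time_s': 0.0, 'q': array([ 1.07891703e+00,  3.59484214e-01,  1.51143866e+00,  3.23641862e-05,
        1.27249834e+00, -1.15094991e-01]), 'qvel': array([ 1.25256737e-03,  2.31924179e-04,  9.40197556e-04, -4.10978197e-04,
       -7.04857376e-05,  1.59189707e-03]), 'effort': array([-2.19715679e-03, -5.15374804e+01, -2.70730197e+01,  6.76472741e-02,
        3.51261743e-02, -1.57194286e-04]), 'eef_pos': array([0.22042191, 0.55729694, 0.22181961]), 'ee_rot': array([ 1.87284348e-01,  9.82305317e-01, -8.67876501e-04, -2.87988871e-04]), 'wrist_force': array([-0.39231381, -0.0837984 ,  0.21158877]), 'wrist_torque': array([ 0.03758892,  0.05847017, -0.0832292 ]), 'grasp_force': 0.0, 'gripper_width': 0.9952339935584145}
side 43.99549472582619 255.35567291042796 189.03944531565043 1 [[0.898, -0.439, -0.011, -0.449], [0.335, 0.669, 0.664, -0.199], [-0.284, -0.6, 0.748, -1.36], [0.0, 0.0, 0.0, 1.0]]
top 50.309286193035454 254.25995628781996 193.49764765029926 2 [[0.01, -1.0, 0.007, -0.018], [0.985, 0.011, 0.173, -0.482], [-0.173, 0.005, 0.985, -1.382], [0.0, 0.0, 0.0, 1.0]]
wrist 65.70646984690485 257.83979125269764 194.36283871228883 3 [[0.367, 0.93, -0.002, -0.599], [-0.893, 0.352, -0.282, 0.035], [-0.262, 0.106, 0.959, -0.392], [0.0, 0.0, 0.0, 1.0]]
```

View pics/top0b.png

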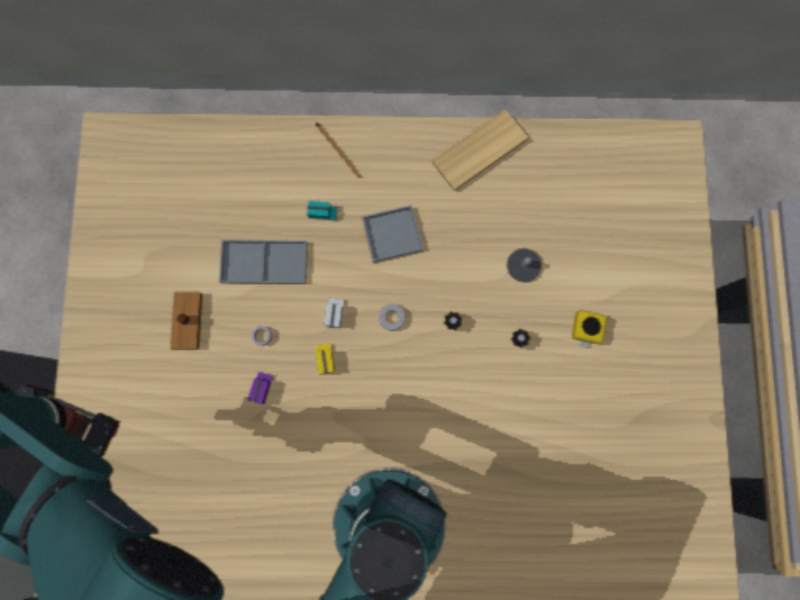

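View pics/side0.png

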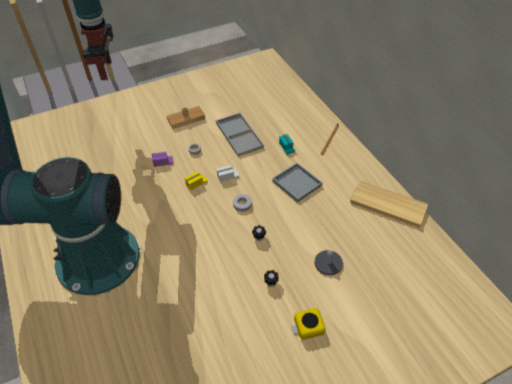

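Stop look-alikes in the 800x600 top view: teal (322,210), bare grey aluminium (334,313), yellow (325,359) and purple (260,388). I choose the grey one at (334,313). The large ring is at (392,317), the small ring at (262,336), the knobs at (453,320) and (521,338), and the stand at (524,265).

```bash
cat > h.py <<'E'
import numpy as np,cv2
from scipy.optimize import least_squares
from scipy.spatial.transform import Rotation as R
from bench import ctrl,eyes
def circ(r,z,n=32,cx=0):
    t=np.arange(n)*2*np.pi/n; return np.c_[r*np.cos(t)+cx,r*np.sin(t),np.full(n,z)]
def box(x0,x1,y0,y1,z0,z1): return np.array([[x,y,z] for x in(x0,x1) for y in(y0,y1) for z in(z0,z1)],float)
M={'collar_large':np.r_[circ(30,0),circ(30,18)],'collar_small':np.r_[circ(22,0),circ(22,18)],
'knob_a':np.r_[circ(14,0),circ(20.7,18),circ(20.7,36)],
'stop':np.r_[box(-25,25,-17,17,0,34),box(25,41,-17,17,0,10)],
'collar_stand':np.r_[circ(40,0),circ(40,10),circ(8,52),circ(3,60)],
'knob_tray':box(-50,50,-98,98,0,16),'stop_tray':box(-55,55,-60,60,0,16),
'tape_measure':box(-33,33,-33,33,0,36),'push_block':box(-65,65,-30,30,0,22)}
M={k:v/1000 for k,v in M.items()}
def project(f,P,wrist=False):
    E=np.array(f["extrinsics"]); p=P@E[:3,:3].T+E[:3,3]; x,y,z=p[:,0],-p[:,1],-p[:,2]
    F=192/np.tan(np.radians(f["vfov"])/2)
    if wrist:
        r=np.hypot(x,y); s=np.arctan2(r,z)/np.maximum(r,1e-9)
    else: s=1/z
    return np.c_[f["cx"]+F*x*s,f["cy"]+F*y*s]
D=np.array([[np.cos(a),np.sin(a)] for a in np.arange(24)*2*np.pi/24])
def sup(p): return (p@D.T).max(0)
def msup(m):
    v,u=np.nonzero(m); return sup(np.c_[u,v].astype(float))+0.0*D[:,0]+0.4
def fit(name,views,x0,yaw0s=(0.,),z=None):
    """views: list of (frame,mask,wrist)"""
    obs=[msup(m) for _,m,_ in views]; best=None
    sc=[(1) for _ in views]
    def pose(v,P):
        c,s=np.cos(v[3]),np.sin(v[3]); return P@np.array([[c,s,0],[-s,c,0],[0,0,1]])+[v[0],v[1],v[2]]
    def res(v):
        v=np.r_[v[:2],v[2] if z is None else z,v[3]]
        return np.concatenate([sup(project(f,pose(v,M[name]),w))-o for (f,m,w),o in zip(views,obs)])
    for y in yaw0s:
        r=least_squares(res,[x0[0],x0[1],x0[2] if z is None else z,y],x_scale=[.01,.01,.01,.1],loss='soft_l1')
        if best is None or r.cost<best.cost: best=r
    return best.x,np.sqrt(np.mean(best.fun**2))
def ray(f,u,zw,wrist=False):
    return least_squares(lambda v:(project(f,np.array([[v[0],v[1],zw]]),wrist)-u)[0],[.5,0.]).x
def goto(x,y,z,toolyaw=None):
    """toolyaw: world angle of tool y axis (mod pi)."""
    s=ctrl.state(); Q=R.from_quat(s["ee_rot"]).as_matrix()
    d=Q.T@(np.array([x,y,z])-s["eef_pos"])*1000; ty=np.arctan2(Q[1,1],Q[0,1]); tw=0
    if toolyaw is not None: # tool z down: +twist turns world yaw negative
        tw=-np.degrees((toolyaw-ty+np.pi/2)%np.pi-np.pi/2)
    print("shift",np.round(d,1),"twist",round(tw,1),"ty",round(ty,3),"pos",np.round(s["eef_pos"],4),"q6",round(s["q"][5],2),"zc",np.round(Q[:,2],3))
E
python3 - <<'E'
from h import *
F={n:eyes.grab_frame(n) for n in("top","side")}
for name in M:
    L={n:eyes.outline_of(name,F[n]) for n in F}
    for n in F:
        for d in L[n][:6]: print(name,n,round(d["confidence"],2),np.round(d["extent"],1))
    ys=np.arange(-3,3.2,.4) if name not in('collar_large','collar_small','knob_a','collar_stand') else (0.,)
    done=0
    for dt in L["top"][:5]:
        if dt["confidence"]<.3: continue
        p=ray(F["top"],np.array(dt["extent"][:2]),.01)
        e=[(np.linalg.norm(np.array(d["extent"][:2])-project(F["side"],np.array([[*p,.01]]))[0]),i) for i,d in enumerate(L["side"])]
        if not e or min(e)[0]>12: print(" nomatch",p); continue
        ds=L["side"][min(e)[1]]
        v=[(F["top"],dt["region"],0),(F["side"],ds["region"],0)]
        x,r=fit(name,v,[*p,0.],ys); print("  FIT",name,np.round(x,4),"rms",round(r,2))
a=F["top"]["img"][185:245,150:240]; cv2.imwrite("pics/crop1.png",cv2.resize(a,None,fx=6,fy=6,interpolation=cv2.INTER_CUBIC))
goto(.5,0,.25,0)
E
```

```text
collar_large top 0.69 [250.9 203.7  19.4  16.5]
collar_large side 0.55 [241.2 202.7  19.2  19.5]
  FIT collar_large [ 0.4545  0.0008 -0.0026  0.2806] rms 0.4
collar_small side 0.63 [195.8 153.   13.4  15. ]
knob_a top 0.64 [333.1 214.9   7.8  11.3]
knob_a side 0.76 [271.2 279.9  11.8  12.6]
knob_a side 0.52 [259.8 234.6  16.7  15.8]
  FIT knob_a [ 0.4081 -0.2894 -0.0091  0.4225] rms 1.25
stop top 0.78 [208.8 230.4  10.3  17.7]
stop top 0.65 [213.  198.8   8.8  17.9]
stop top 0.46 [168.4 249.1  16.3  18.4]
stop top 0.46 [207.3 135.6  13.3  17.2]
stop side 0.8 [161.3 162.1  19.   12.2]
stop side 0.77 [227.1 173.6  21.1  16. ]
stop side 0.74 [286.7 144.1  17.8  20.1]
 nomatch [0.35484399 0.14453722]
  FIT stop [ 0.4558  0.1309 -0.0034 -0.0777] rms 0.99
  FIT stop [ 2.851e-01  2.892e-01 -1.000e-04 -2.531e-01] rms 0.85
  FIT stop [7.0190e-01 1.6110e-01 9.0000e-04 1.4132e+00] rms 0.79
collar_stand top 0.65 [335.2 169.7  20.3  24.2]
collar_stand top 0.41 [249.9 205.1  16.7  15.9]
collar_stand side 0.82 [329.8 263.6  32.5  23.9]
  FIT collar_stand [ 0.5813 -0.3045 -0.0045 -0.0854] rms 0.31
 nomatch [0.44597961 0.00156858]
knob_tray top 0.84 [168.7 165.6  58.5  26.2]
knob_tray side 0.86 [238.3 135.9  48.8  45.7]
  FIT knob_tray [ 0.5819  0.2992 -0.0051 -3.14  ] rms 0.65
stop_tray top 0.95 [252.6 149.4  38.4  36.8]
stop_tray side 0.74 [227.4 174.3  22.4  13.6]
stop_tray side 0.66 [297.1 181.2  44.1  35.4]
  FIT stop_tray [ 0.6511  0.0027 -0.0039  0.2448] rms 0.79
tape_measure top 0.61 [376.4 209.2  20.9  23.5]
tape_measure side 0.7 [309.1 324.6  31.6  34.2]
tape_measure side 0.28 [330.5 262.7  29.6  21.4]
  FIT tape_measure [ 0.4343 -0.4442 -0.0089  2.9549] rms 1.67
push_block top 0.92 [120.8 205.8  19.1  36.7]
push_block side 0.73 [187.6 117.3  40.6  21.4]
  FIT push_block [ 0.4407  0.4658 -0.0033  0.0278] rms 0.83
shift [-464.9 -416.   -27.3] twist 68.4 ty 1.194 pos [0.2207 0.5579 0.2226] q6 -0.12 zc [-0. -0. -1.]
```

View pics/crop1.png

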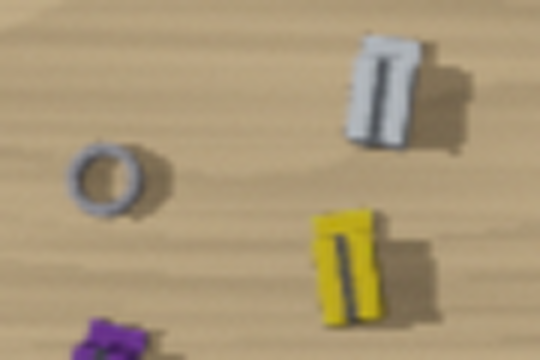

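The crop shows the bare grey aluminium stop, with a dark stripe and its toe at the top, at crop (383,90), i.e. top px (214,200). The yellow and purple look-alikes and the small ring (105,180) are clearly separate. Next I move the wrist camera in for accuracy.

```bash
python3 -c "
from h import *
goto(.44,.05,.22,1.5708)"
```

```text
shift [-390.7 -391.6    2.7] twist -21.6 ty 1.194 pos [0.2207 0.5579 0.2226] q6 -0.12 zc [-0. -0. -1.]
```

Units first: shifts go in shares of 1 m and turns go in shares of 90 degrees. So -392 mm / 1000 = -0.392, -391 mm / 1000 = -0.391, -21.6 degrees / 90 = -0.24.

Emit:
apply_moves --rows '[[[-0.391, -0.392, 0.003], -0.24, 87], [[-0.391, -0.392, 0.003], -0.24, 87], [[-0.391, -0.392, 0.003], -0.24, 87], [[-0.391, -0.392, 0.003], -0.24, 87], [[-0.391, -0.392, 0.003], -0.24, 87], [[-0.391, -0.392, 0.003], -0.24, 87], [[-0.391, -0.392, 0.003], -0.24, 87], [[-0.391, -0.392, 0.003], -0.24, 87], [[-0.391, -0.392, 0.003], -0.24, 87], [[-0.391, -0.392, 0.003], -0.24, 87], [[-0.391, -0.392, 0.003], -0.24, 87], [[-0.391, -0.392, 0.003], -0.24, 87], [[-0.391, -0.392, 0.003], -0.24, 87], [[-0.391, -0.392, 0.003], -0.24, 87], [[-0.391, -0.392, 0.003], -0.24, 87], [[-0.391, -0.392, 0.003], -0.24, 87]]'

```text
time_s: 2.75
eef_pos: [0.4394, 0.0509, 0.2196]
ee_rot: [-0.001, 1.0, 0.0, -0.0]
wrist_force: [0.4, 0.4, -0.5]
gripper_width: 0.99
grasp_force: 0.0
```

```bash
cat >> h.py <<'E'
import pickle
def look(name,guess,yaw0s=(0.,),f=None,others=(),tol=25,z=None):
    f=f or eyes.grab_frame("wrist"); u=project(f,np.array([[guess[0],guess[1],.01]]),True)[0]
    for d in eyes.outline_of(name,f):
        e=np.linalg.norm(np.array(d["extent"][:2])-u); print(name,"conf",round(d["confidence"],2),np.round(d["extent"],0),"exp",np.round(u))
        if e<tol:
            v=[(f,d["region"],1)]+list(others)
            x,r=fit(name,v,[*guess[:2],0.],yaw0s,z=z); print("  FIT",np.round(x,4),"rms",round(r,2)); return f,d["region"],1
E
python3 - <<'E'
from h import *
f=eyes.grab_frame("wrist"); cv2.imwrite("pics/w1.png",f["img"])
V={}
V['collar_large']=look('collar_large',(.4545,0.),f=f,z=0.,tol=30)
V['stop']=look('stop',(.456,.131),[-.3,0],f=f,z=0.,tol=30)
pickle.dump(V,open("v1.pkl","wb"))
s=ctrl.state();print(s["time_s"],s["eef_pos"],s["wrist_force"])
E
```

```text
collar_large conf 0.7 [218. 182.  46.  46.] exp [219. 182.]
  FIT [ 0.4542 -0.0019  0.      1.15  ] rms 0.35
stop conf 0.89 [317. 189.  38.  53.] exp [319. 183.]
  FIT [ 0.4557  0.1298  0.     -0.0932] rms 0.66
2.9 [0.4397952  0.05037994 0.21970319] [ 0.18127692  0.97123366 -0.17264321]
```

View pics/w1.png

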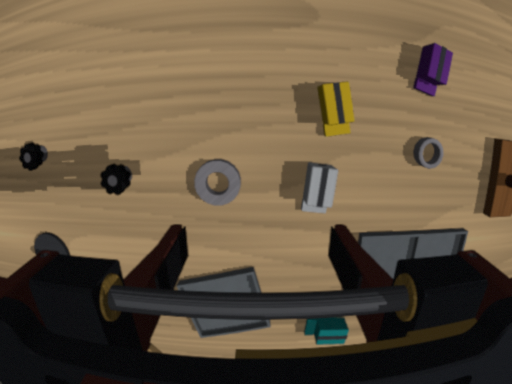

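The wrist picture shows the large ring at (218,182), the grey stop at (319,188), the small ring at (428,152), and the knobs at (116,179) and (32,156). Next is a joint fit with free height over the wrist, top and side views.

```bash
cat >> h.py <<'E'
def multi(name,guess,yaw0s=(0.,),frames=None,tol=25):
    v=[]; info=[]
    for n,f in frames.items():
        w=n.startswith("wrist")
        u=project(f,np.array([[*guess[:2],.012]]),w)[0]
        for d in eyes.outline_of(name,f):
            if np.linalg.norm(np.array(d["extent"][:2])-u)<(tol if w else 8) and d["confidence"]>.25:
                v.append((f,d["region"],w)); info.append(n); break
    if v:
        x,r=fit(name,v,[*guess[:2],0.],yaw0s); x2,r2=fit(name,v,[*guess[:2],0.],yaw0s,z=0.)
        print(name,info,"free",np.round(x,4),round(r,2)," z0",np.round(x2[[0,1,3]],4),round(r2,2))
    else: print(name,"none")
E
python3 - <<'E'
from h import *
F={n:eyes.grab_frame(n) for n in("top","side","wrist")}
for n,g,y in [('collar_large',(.454,-.001),(0.,)),('collar_small',(.40,.275),(0.,)),('stop',(.456,.13),(-.3,0.)),('knob_a',(.408,-.289),(0.,)),('knob_a',(.44,-.135),(0.,)),
  ('collar_stand',(.58,-.304),(0.,)),('knob_tray',(.582,.299),(0.,)),('stop_tray',(.651,.003),(.25,))]: multi(n,g,y,F)
goto(.454,-.001,.10,1.5708)
E
```

```text
collar_large ['side', 'wrist'] free [ 4.54e-01 -1.50e-03 -4.00e-04  8.66e-02] 0.84  z0 [ 0.4539 -0.0014  0.2829] 0.84
collar_small ['side', 'wrist'] free [ 0.4096  0.2987 -0.0096  0.066 ] 0.37  z0 [ 0.4081  0.2921 -0.0874] 0.6
stop ['top', 'side', 'wrist'] free [ 0.4569  0.1321 -0.0075 -0.0858] 3.82  z0 [ 0.4549  0.1298 -0.0613] 3.81
knob_a ['side'] free [ 0.4472 -0.2151 -0.144   0.2738] 0.16  z0 [ 0.4058 -0.2908  5.6276] 0.98
knob_a ['top', 'side', 'wrist'] free [ 0.4448 -0.1389 -0.0015  0.0959] 0.82  z0 [ 0.4445 -0.1384  2.0592] 0.84
collar_stand ['top', 'side', 'wrist'] free [ 0.5792 -0.3063 -0.0015 -0.4445] 4.74  z0 [ 0.5789 -0.3062  0.7327] 4.82
knob_tray ['top', 'wrist'] free [ 0.5941  0.3302 -0.0627 -0.022 ] 6.2  z0 [ 0.5772  0.3002 -0.0396] 10.51
stop_tray ['top', 'side', 'wrist'] free [ 0.6515 -0.0008 -0.0009  0.2451] 2.7  z0 [ 0.651  -0.0008  0.2449] 2.72
shift [-13.9 -50.5 119.7] twist 0.0 ty 1.571 pos [0.4401 0.0495 0.2197] q6 -1.62 zc [-0. -0. -1.]
```

To row units: 216 mm / 1000 = 0.216, 210 mm / 1000 = 0.21.

Emit:
apply_moves --rows '[[[-0.014, -0.051, 0.05], 0, 87], [[-0.014, -0.051, 0.1], 0, 87], [[-0.014, -0.051, 0.15], 0, 87], [[-0.014, -0.051, 0.18], 0, 87], [[-0.014, -0.051, 0.2], 0, 87], [[-0.014, -0.051, 0.21], 0, 87], [[-0.014, -0.051, 0.216], 0, 87], [[-0.014, -0.051, 0.216], 0, 87], [[-0.014, -0.051, 0.216], 0, 55], [[-0.014, -0.051, 0.216], 0, 50], [[-0.014, -0.051, 0.216], 0, 50], [[-0.014, -0.051, 0.216], 0, 50], [[-0.014, -0.051, 0.216], 0, 50], [[-0.014, -0.051, 0.216], 0, 50]]'

```text
time_s: 5.65
eef_pos: [0.4547, -0.0015, 0.0043]
ee_rot: [0.0, 1.0, -0.0, 0.001]
wrist_force: [-1.3, 0.8, 7.7]
gripper_width: 0.679
grasp_force: 30.0
```

To row units: -304 mm / 1000 = -0.304, -250 mm / 1000 = -0.25.

Emit:
apply_moves --rows '[[[0, 0, -0.02], 0, 50], [[0, 0, -0.06], 0, 50], [[0, 0, -0.11], 0, 50], [[0, 0, -0.156], 0, 50], [[-0.03, -0.08, -0.156], 0, 50], [[-0.06, -0.16, -0.156], 0, 50], [[-0.09, -0.25, -0.156], 0, 50], [[-0.094, -0.304, -0.156], 0, 50], [[-0.094, -0.304, -0.156], 0, 50], [[-0.094, -0.304, -0.156], 0, 50], [[-0.094, -0.304, -0.156], 0, 50], [[-0.094, -0.304, -0.156], 0, 50]]'

```text
time_s: 6.85
eef_pos: [0.5483, -0.3083, 0.1589]
ee_rot: [0.001, 1.0, -0.0, -0.0]
wrist_force: [-0.9, 0.2, -1.9]
gripper_width: 0.678
grasp_force: 30.0
```

```bash
python3 - <<'E'
from h import *
F={n:eyes.grab_frame(n) for n in("top","side","wrist")}
s=ctrl.state();print(s["gripper_width"],s["grasp_force"],s["eef_pos"],s["wrist_force"])
cv2.imwrite("pics/w2.png",F["wrist"]["img"])
for k in F: print(k,[(round(d["confidence"],2),np.round(d["extent"])) for d in eyes.outline_of('collar_stand',F[k])])
multi('collar_stand',(.58,-.306),(0.,),F,40)
multi('collar_stand',(.58,-.306),(0.,),{"wrist":F["wrist"]},40)
multi('knob_a',(.406,-.29),(0.,),F)
goto(.58,-.306,.1)
E
```

```text
0.6737247396097745 29.99941550195217 [ 0.54700213 -0.30363108  0.15891446] [-0.59537283  0.31694997 -3.26084859]
top []
side [(0.59, array([330., 265.,  28.,  27.]))]
wrist [(0.93, array([256., 205.,  65.,  74.]))]
collar_stand ['side', 'wrist'] free [ 0.581  -0.3059 -0.0053 -0.1149] 1.41  z0 [ 0.5793 -0.3064 -2.1183] 1.65
collar_stand ['wrist'] free [ 0.5827 -0.3063 -0.0113 -0.0832] 1.64  z0 [ 0.5793 -0.3063  0.4906] 2.3
knob_a ['side', 'wrist'] free [ 0.4061 -0.2893 -0.0055  0.0315] 0.49  z0 [ 0.407  -0.2897  0.4239] 0.81
shift [-31.8  -0.8  59.8] twist 0 ty 1.571 pos [ 0.5482 -0.3052  0.1598] q6 -2.19 zc [ 0. -0. -1.]
```

View pics/w2.png

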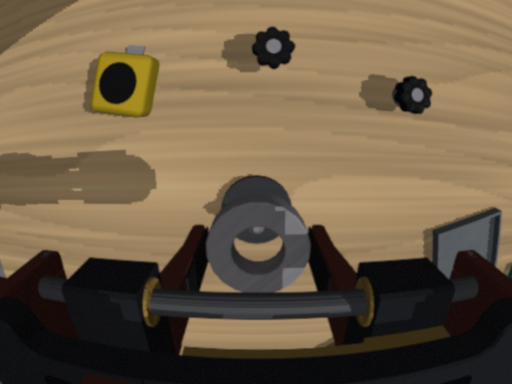

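The wrist view shows the post tip at about (258,230) through the ring's bore, and the stand behind the ring. I move over it and check the tip again.

To row units: 80 mm / 1000 = 0.08, 70 mm / 1000 = 0.07.

Emit:
apply_moves --rows '[[[-0.032, -0.001, 0.04], 0, 50], [[-0.032, -0.001, 0.07], 0, 50], [[-0.032, -0.001, 0.08], 0, 50], [[-0.032, -0.001, 0.08], 0, 50], [[-0.032, -0.001, 0.08], 0, 50]]'

```text
time_s: 8.0
eef_pos: [0.5803, -0.3068, 0.0806]
ee_rot: [-0.0, 1.0, -0.0, 0.0]
wrist_force: [1.0, -0.3, -2.5]
gripper_width: 0.683
grasp_force: 30.0
```

```bash
python3 - <<'E'
from h import *
f=eyes.grab_frame("wrist")
s=ctrl.state();print(s["gripper_width"],s["grasp_force"],s["eef_pos"],s["wrist_force"])
im=cv2.resize(f["img"][180:310,190:330],None,fx=4,fy=4,interpolation=cv2.INTER_CUBIC)
for P,c in(((.58,-.306,.06),(0,0,255)),((.58,-.306,.052),(0,255,0)),((*s["eef_pos"][:2],s["eef_pos"][2]+.014),(255,0,0))):
    u=project(f,np.array([P]),True)[0]; print(u); cv2.circle(im,tuple(int(k) for k in(u-[190,180])*4+2),3,c,-1)
for r,z,c in((.030,.014,(255,0,0)),(.015,.014,(255,0,255))):
    pp=project(f,circ(r*1000,0)/1000+[*s["eef_pos"][:2],s["eef_pos"][2]+z],True)
    cv2.polylines(im,[((pp-[190,180])*4+2).astype(int)],True,c,1)
pp=project(f,circ(3,60)/1000+[.58,-.306,0],True);cv2.polylines(im,[((pp-[190,180])*4+2).astype(int)],True,(0,0,255),1)
pp=project(f,circ(8,52)/1000+[.58,-.306,0],True);cv2.polylines(im,[((pp-[190,180])*4+2).astype(int)],True,(0,255,0),1)
cv2.imwrite("pics/w3.png",im)
E
```

```text
0.6806264009331542 29.99942058697343 [ 0.58076724 -0.30717269  0.08129837] [ 0.64268892 -0.03600015 -2.4969449 ]
[259.13673222 228.23574034]
[259.10600135 223.73568117]
[257.1962827  254.01063719]
```

View pics/w3.png

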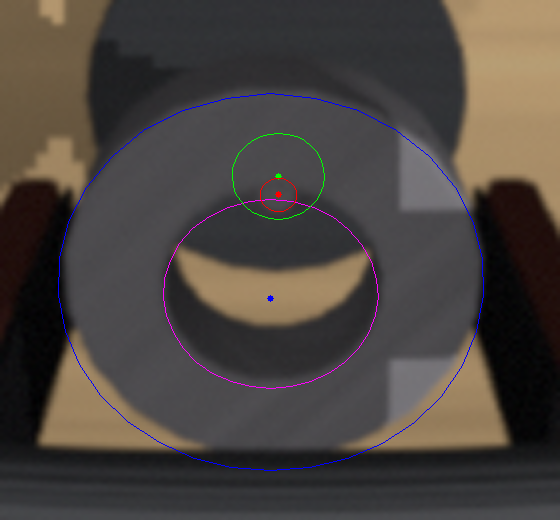

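```bash
python3 - <<'E'
from h import *
f=eyes.grab_frame("wrist")
for P in((.62,-.306,.01),(.625,-.306,.01),(.58,-.346,.01),(.58,-.266,.01)):
    print(P,(project(f,np.array([P]),True)[0]-[190,180])*4+2)
E
```

```text
(0.62, -0.306, 0.01) [279.34905872 270.31665764]
(0.625, -0.306, 0.01) [279.28654157 290.49025614]
(0.58, -0.346, 0.01) [87.90262212 96.1938884 ]
(0.58, -0.266, 0.01) [471.54932939  96.69200715]
```

The crop confirms it: the ring overlay fits and the base rim falls where predicted, row 270. The stand centre is therefore (0.580, -0.306). Lowering now.

To row units: 66 mm / 1000 = 0.066, 62 mm / 1000 = 0.062.

Emit:
apply_moves --rows '[[[0, 0.001, 0.02], 0, 50], [[0, 0.001, 0.04], 0, 50], [[0, 0.001, 0.055], 0, 50], [[0, 0.001, 0.062], 0, 50], [[0, 0.001, 0.066], 0, 50], [[0, 0.001, 0.066], 0, 50], [[0, 0.001, 0.066], 0, 50]]'

```text
time_s: 8.8
eef_pos: [0.5808, -0.306, 0.0145]
ee_rot: [-0.0, 1.0, -0.001, 0.001]
wrist_force: [-0.4, -0.0, -3.0]
gripper_width: 0.68
grasp_force: 30.0
```

To row units: 570 mm / 1000 = 0.57, -180 mm / 1000 = -0.18.

Emit:
apply_moves --rows '[[[0, 0, 0], 0, 75], [[0, 0, 0], 0, 87], [[0, 0, 0], 0, 87], [[0, 0, -0.01], 0, 87], [[0, 0, -0.05], 0, 87], [[0, 0, -0.1], 0, 87], [[0, 0, -0.14], 0, 87], [[0, 0, -0.18], 0, 87], [[0.18, 0.57, -0.18], 0, 87], [[0.18, 0.57, -0.18], 0, 87], [[0.18, 0.57, -0.18], 0, 87], [[0.18, 0.57, -0.18], 0, 87], [[0.18, 0.57, -0.18], 0, 87], [[0.18, 0.57, -0.18], 0, 87], [[0.18, 0.57, -0.18], 0, 87], [[0.18, 0.57, -0.18], 0, 87], [[0.18, 0.57, -0.18], 0, 87], [[0.18, 0.57, -0.18], 0, 87], [[0.18, 0.57, -0.18], 0, 87], [[0.18, 0.57, -0.18], 0, 87]]'

```text
time_s: 10.8
eef_pos: [0.3992, 0.2665, 0.1947]
ee_rot: [-0.0, 1.0, 0.0, 0.001]
wrist_force: [0.3, -0.2, -0.3]
gripper_width: 0.989
grasp_force: 0.0
```

Emit:
apply_moves --rows '[[[0, 0, 0], 0, 87], [[0, 0, 0], 0, 87], [[0, 0, 0], 0, 87]]'

```text
time_s: 11.1
eef_pos: [0.4003, 0.2637, 0.194]
ee_rot: [0.0, 1.0, -0.0, 0.0]
wrist_force: [0.9, -0.2, -0.1]
gripper_width: 0.991
grasp_force: 0.0
```

```bash
python3 - <<'E'
from h import *
F={n:eyes.grab_frame(n) for n in("top","side","wrist")}
cv2.imwrite("pics/s4.png",cv2.resize(F["side"]["img"][215:305,270:390],None,fx=5,fy=5,interpolation=cv2.INTER_CUBIC))
cv2.imwrite("pics/w4.png",F["wrist"]["img"])
s=ctrl.state();print(s["time_s"])
multi('collar_small',(.408,.292),(0.,),F,40)
multi('collar_small',(.408,.292),(0.,),{"wrist":F["wrist"]},40)
multi('knob_tray',(.58,.299),(0.,),F,40)
multi('collar_large',(.58,-.306),(0.,),F,40)
goto(.408,.292,.01,1.5708)
E
```

```text
11.25
collar_small ['side', 'wrist'] free [ 0.4081  0.2911 -0.0008 -0.0838] 0.4  z0 [ 0.408   0.291  -1.6545] 0.4
collar_small ['wrist'] free [ 4.079e-01  2.910e-01  3.000e-04 -7.260e-02] 0.29  z0 [0.408  0.2911 0.3204] 0.29
knob_tray ['top', 'side', 'wrist'] free [ 0.5833  0.2955 -0.003  -0.005 ] 4.39  z0 [ 0.5819  0.2951 -0.0048] 4.49
collar_large ['top', 'side'] free [ 0.5825 -0.3039  0.0018  0.0974] 0.53  z0 [ 0.5831 -0.3035 -0.2952] 0.55
shift [ -7.9  27.6 183.6] twist 0.0 ty 1.571 pos [0.4001 0.2645 0.1936] q6 -1.13 zc [-0. -0. -1.]
```

View pics/s4.png

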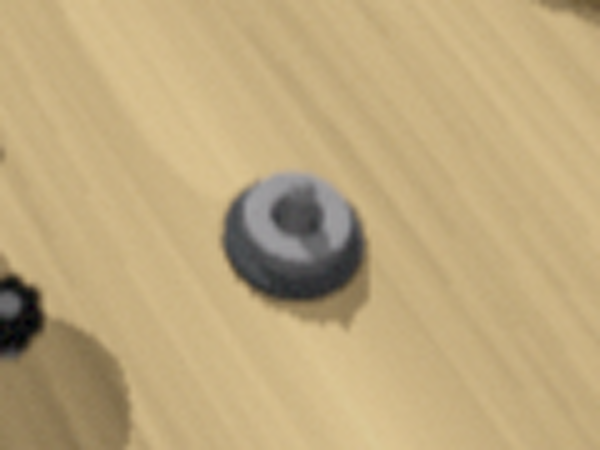

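The crop shows the large collar flat on the base with the post through it, at crop (298,215). The small collar is at (0.408, 0.291) on the bench. Grasping it.

To row units: 188 mm / 1000 = 0.188, 185 mm / 1000 = 0.185.

Emit:
apply_moves --rows '[[[-0.008, 0.027, 0.05], 0, 80], [[-0.008, 0.027, 0.1], 0, 80], [[-0.008, 0.027, 0.15], 0, 80], [[-0.008, 0.027, 0.175], 0, 80], [[-0.008, 0.027, 0.185], 0, 80], [[-0.008, 0.027, 0.188], 0, 80], [[-0.008, 0.027, 0.188], 0, 80], [[-0.008, 0.027, 0.188], 0, 38], [[-0.008, 0.027, 0.188], 0, 34], [[-0.008, 0.027, 0.188], 0, 34], [[-0.008, 0.027, 0.188], 0, 34], [[-0.008, 0.027, 0.188], 0, 34], [[-0.008, 0.027, 0.188], 0, 34], [[-0.008, 0.027, 0.188], 0, 34]]'

```text
time_s: 13.15
eef_pos: [0.4083, 0.2916, 0.006]
ee_rot: [-0.0, 1.0, 0.0, 0.0]
wrist_force: [-1.3, -0.5, 5.9]
gripper_width: 0.489
grasp_force: 30.0
```

To row units: -598 mm / 1000 = -0.598, -172 mm / 1000 = -0.172.

Emit:
apply_moves --rows '[[[0, 0, -0.02], 0, 34], [[0, 0, -0.06], 0, 34], [[0, 0, -0.1], 0, 34], [[-0.172, -0.598, -0.1], 0, 34], [[-0.172, -0.598, -0.1], 0, 34], [[-0.172, -0.598, -0.1], 0, 34], [[-0.172, -0.598, -0.1], 0, 34], [[-0.172, -0.598, -0.1], 0, 34], [[-0.172, -0.598, -0.1], 0, 34], [[-0.172, -0.598, -0.1], 0, 34], [[-0.172, -0.598, -0.1], 0, 34], [[-0.172, -0.598, -0.1], 0, 34], [[-0.172, -0.598, -0.1], 0, 34], [[-0.172, -0.598, -0.1], 0, 34], [[-0.172, -0.598, -0.1], 0, 34], [[-0.172, -0.598, -0.1], 0, 34], [[-0.172, -0.598, -0.1], 0, 34], [[-0.172, -0.598, -0.1], 0, 34], [[-0.172, -0.598, -0.08], 0, 34], [[-0.172, -0.598, -0.08], 0, 34]]'

```text
time_s: 15.15
eef_pos: [0.5777, -0.3033, 0.0833]
ee_rot: [-0.001, 1.0, 0.002, -0.002]
wrist_force: [0.4, 0.0, -1.6]
gripper_width: 0.489
grasp_force: 30.0
```

```bash
python3 - <<'E'
from h import *
f=eyes.grab_frame("wrist")
s=ctrl.state();e=s["eef_pos"];print(s["gripper_width"],s["grasp_force"],e,s["wrist_force"])
im=cv2.resize(f["img"][170:310,190:330],None,fx=4,fy=4,interpolation=cv2.INTER_CUBIC)
def dr(r,z,xy,c):
    pp=project(f,circ(r,z)/1000+[*xy,0],True);cv2.polylines(im,[((pp-[190,170])*4+2).astype(int)],True,c,1)
S=(.58,-.306);dr(40,10,S,(0,255,255));dr(30,28,S,(0,255,0));dr(8,52,S,(0,0,255))
for r in(22,15): dr(r,(e[2]+.012)*1000,e[:2],(255,0,255))
cv2.imwrite("pics/w5.png",im); goto(.58,-.306,.0345)
E
```

```text
0.49280713427786565 29.999591633677483 [ 0.5783543  -0.30373236  0.08441714] [-0.81833712  0.28111826 -1.79861099]
shift [-1.8 -2.4 49.9] twist 0 ty 1.572 pos [ 0.5784 -0.3037  0.0844] q6 -2.16 zc [-0.004  0.003 -1.   ]
```

View pics/w5.png

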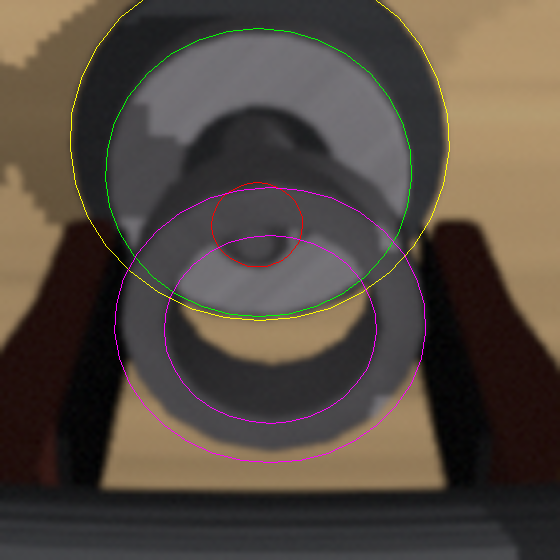

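The overlay agrees for the stand and the large collar. The small ring is within about 2 mm while the arm is still settling. I let it settle and re-read.

Emit:
apply_moves --rows '[[[0, 0, 0], 0, 34], [[0, 0, 0], 0, 34], [[0, 0, 0], 0, 34]]'

```text
time_s: 15.5
eef_pos: [0.5806, -0.3063, 0.0865]
ee_rot: [-0.0, 1.0, -0.0, 0.0]
wrist_force: [-1.0, 0.1, -0.8]
gripper_width: 0.491
grasp_force: 30.0
```

To row units: 52 mm / 1000 = 0.052, 50 mm / 1000 = 0.05.

Emit:
apply_moves --rows '[[[0, 0, 0.02], 0, 34], [[0, 0, 0.036], 0, 34], [[0, 0, 0.046], 0, 34], [[0, 0, 0.05], 0, 34], [[0, 0, 0.052], 0, 34], [[0, 0, 0.052], 0, 34], [[0, 0, 0.052], 0, 34]]'

```text
time_s: 16.2
eef_pos: [0.5808, -0.3069, 0.0344]
ee_rot: [-0.0, 1.0, -0.0, 0.001]
wrist_force: [0.2, -0.5, -1.3]
gripper_width: 0.496
grasp_force: 30.0
```

Emit:
apply_moves --rows '[[[0, 0, 0], 0, 55], [[0, 0, 0], 0, 60], [[0, 0, 0], 0, 60], [[0, 0, -0.01], 0, 60], [[0, 0, -0.05], 0, 60], [[0, 0, -0.1], 0, 60], [[0, 0, -0.15], 0, 60], [[0.14, 0.42, -0.16], 0, 60], [[0.14, 0.42, -0.16], 0, 60], [[0.14, 0.42, -0.16], 0, 60], [[0.14, 0.42, -0.16], 0, 60], [[0.14, 0.42, -0.16], 0, 60], [[0.14, 0.42, -0.16], 0, 60], [[0.14, 0.42, -0.16], 0, 60], [[0.14, 0.42, -0.16], 0, 60], [[0.14, 0.42, -0.16], 0, 60], [[0.14, 0.42, -0.16], 0, 60], [[0.14, 0.42, -0.16], 0, 60], [[0.14, 0.42, -0.16], 0, 60], [[0.14, 0.42, -0.16], 0, 60]]'

```text
time_s: 18.2
eef_pos: [0.4408, 0.1123, 0.1938]
ee_rot: [0.001, 1.0, -0.0, 0.0]
wrist_force: [0.2, 0.1, 0.6]
gripper_width: 0.685
grasp_force: 0.0
```

```bash
python3 - <<'E'
from h import *
F={n:eyes.grab_frame(n) for n in("top","side","wrist")}
a=cv2.resize(F["side"]["img"][235:290,290:370],None,fx=5,fy=5,interpolation=cv2.INTER_CUBIC)
b=cv2.resize(F["wrist"]["img"],(400,300)); im=np.zeros((300,800,3),np.uint8); im[:275,:400]=a; im[:,400:]=b
cv2.imwrite("pics/s6.png",im)
s=ctrl.state();print(s["time_s"])
multi('stop',(.456,.13),(-.3,0.),F,30)
multi('stop',(.456,.13),(-.3,0.),{"wrist":F["wrist"]},30)
# stripe direction on top face (z=.034)
d=[d for d in eyes.outline_of('stop',F["wrist"])]
print([(round(k["confidence"],2),np.round(k["extent"])) for k in d])
goto(.455,.13,.006,1.5708-.085)
E
```

```text
18.35
stop ['side', 'wrist'] free [ 0.4556  0.1298 -0.0034 -0.1024] 0.66  z0 [ 0.4546  0.1294 -0.0966] 0.74
stop ['wrist'] free [ 0.457   0.1299 -0.0068 -0.1076] 0.35  z0 [ 0.455   0.1295 -0.1025] 0.61
[(0.98, array([271., 192.,  36.,  54.])), (0.97, array([291., 105.,  35.,  65.])), (0.83, array([402.,  58.,  42.,  58.])), (0.56, array([292., 337.,  41.,  24.]))]
shift [-14.9  16.8 187.6] twist 4.8 ty 1.57 pos [0.4401 0.1132 0.1936] q6 -1.47 zc [-0. -0. -1.]
```

View pics/s6.png

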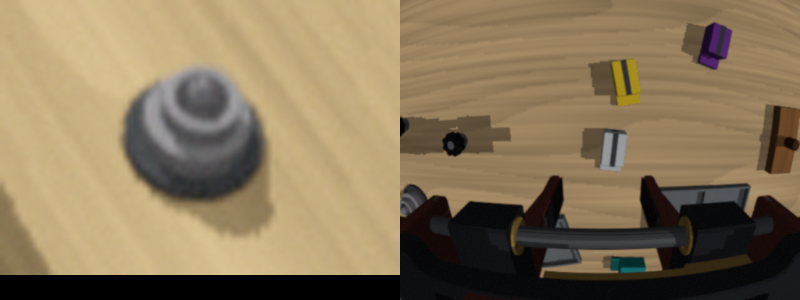

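Left: the small collar sits on the large one on the post. Right: the grey stop is at about (613,150) in the composite, clear of the yellow one at (625,82). Grasping it across its width, yaw -0.10 rad.

To row units: 188 mm / 1000 = 0.188, 184 mm / 1000 = 0.184, 5.7 degrees / 90 = 0.0633.

Emit:
apply_moves --rows '[[[-0.015, 0.016, 0.05], 0.0633, 65], [[-0.015, 0.016, 0.1], 0.0633, 65], [[-0.015, 0.016, 0.145], 0.0633, 65], [[-0.015, 0.016, 0.172], 0.0633, 65], [[-0.015, 0.016, 0.184], 0.0633, 65], [[-0.015, 0.016, 0.188], 0.0633, 65], [[-0.015, 0.016, 0.188], 0.0633, 65], [[-0.015, 0.016, 0.188], 0.0633, 28], [[-0.015, 0.016, 0.188], 0.0633, 24], [[-0.015, 0.016, 0.188], 0.0633, 24], [[-0.015, 0.016, 0.188], 0.0633, 24], [[-0.015, 0.016, 0.188], 0.0633, 24], [[-0.015, 0.016, 0.188], 0.0633, 24], [[-0.015, 0.016, 0.188], 0.0633, 24]]'

```text
time_s: 20.0
eef_pos: [0.4554, 0.1296, 0.0062]
ee_rot: [0.05, 0.999, 0.0, 0.0]
wrist_force: [-0.4, 0.7, 7.5]
gripper_width: 0.386
grasp_force: 30.0
```

```bash
python3 -c "
from h import *
c,s=np.cos(.245),np.sin(.245)
goto(.651-.008*c,0.001-.008*s,.08,1.5708+.245)"
```

```text
shift [-199.9 -111.3  -73.7] twist -19.7 ty 1.472 pos [0.4554 0.1296 0.0062] q6 -1.34 zc [ 0.001  0.    -1.   ]
```

To row units: -200 mm / 1000 = -0.2, -111 mm / 1000 = -0.111, -19.7 degrees / 90 = -0.2189.

Emit:
apply_moves --rows '[[[0, 0, -0.02], 0, 24], [[0, 0, -0.06], 0, 24], [[0, 0, -0.08], 0, 24], [[-0.2, -0.111, -0.08], -0.2189, 24], [[-0.2, -0.111, -0.08], -0.2189, 24], [[-0.2, -0.111, -0.08], -0.2189, 24], [[-0.2, -0.111, -0.08], -0.2189, 24], [[-0.2, -0.111, -0.08], -0.2189, 24], [[-0.2, -0.111, -0.08], -0.2189, 24], [[-0.2, -0.111, -0.08], -0.2189, 24], [[-0.2, -0.111, -0.08], -0.2189, 24], [[-0.2, -0.111, -0.08], -0.2189, 24]]'

```text
time_s: 21.2
eef_pos: [0.6415, 0.0002, 0.0854]
ee_rot: [-0.122, 0.992, 0.0, -0.001]
wrist_force: [-1.1, 0.0, -2.2]
gripper_width: 0.391
grasp_force: 30.0
```

```bash
python3 - <<'E'
from h import *
f=eyes.grab_frame("wrist")
s=ctrl.state();e=s["eef_pos"];print(s["gripper_width"],s["grasp_force"],e,s["wrist_force"])
im=f["img"].copy()
def dr(P,c,yaw,o):
    a=np.array([[np.cos(yaw),-np.sin(yaw)],[np.sin(yaw),np.cos(yaw)]]); Q=np.array([[*(a@p[:2]),p[2]] for p in P])+[*o,0]
    cv2.polylines(im,[project(f,Q,True).round().astype(int)],True,c,1)
o=(.651,.0)
for hx,hy,z in((.055,.06,.016),(.051,.056,.004)):
    dr([(hx,hy,z),(-hx,hy,z),(-hx,-hy,z),(hx,-hy,z)],(0,0,255),.245,o)
cv2.imwrite("pics/w7.png",im); goto(.643,0,.012)
E
```

```text
0.3839180469817192 29.999547600746155 [6.41799212e-01 1.39607768e-04 8.55824562e-02] [-0.78909741 -0.20642129 -1.5134037 ]
shift [-1.2 -0.5 73.6] twist 0 ty 1.816 pos [6.418e-01 1.000e-04 8.560e-02] q6 -1.92 zc [-0.001  0.    -1.   ]
```

View pics/w7.png

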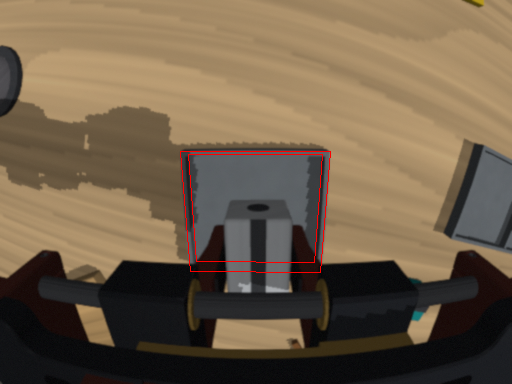

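The tray overlay matches the picture, with corners at about (183,151) and (329,151), and the held stop is centred over the tray. Lowering.

To row units: 75 mm / 1000 = 0.075, 73 mm / 1000 = 0.073.

Emit:
apply_moves --rows '[[[0, 0, 0.03], 0, 24], [[0, 0, 0.055], 0, 24], [[0, 0, 0.068], 0, 24], [[0, 0, 0.073], 0, 24], [[0, 0, 0.075], 0, 24], [[0, 0, 0.075], 0, 24], [[0, 0, 0.075], 0, 24]]'

```text
time_s: 21.95
eef_pos: [0.6439, -0.0008, 0.0117]
ee_rot: [-0.122, 0.993, -0.0, 0.001]
wrist_force: [-0.9, -0.5, -0.7]
gripper_width: 0.388
grasp_force: 30.0
```

To row units: 246 mm / 1000 = 0.246, -180 mm / 1000 = -0.18, 14 degrees / 90 = 0.1556.

Emit:
apply_moves --rows '[[[0, 0, 0.001], 0, 24], [[0, 0, 0.001], 0, 45], [[0, 0, 0.001], 0, 50], [[0, 0, 0.001], 0, 50], [[0, 0, -0.01], 0, 50], [[0, 0, -0.05], 0, 50], [[0, 0, -0.1], 0, 50], [[0, 0, -0.15], 0, 60], [[0.246, -0.083, -0.18], 0.1556, 60], [[0.246, -0.083, -0.18], 0.1556, 60], [[0.246, -0.083, -0.18], 0.1556, 60], [[0.246, -0.083, -0.18], 0.1556, 60], [[0.246, -0.083, -0.18], 0.1556, 60], [[0.246, -0.083, -0.18], 0.1556, 60], [[0.246, -0.083, -0.18], 0.1556, 60], [[0.246, -0.083, -0.18], 0.1556, 60], [[0.246, -0.083, -0.18], 0.1556, 60], [[0.246, -0.083, -0.18], 0.1556, 60]]'

```text
time_s: 23.75
eef_pos: [0.4257, -0.1403, 0.1905]
ee_rot: [-0.001, 1.0, 0.0, 0.0]
wrist_force: [0.6, -0.0, 0.3]
gripper_width: 0.683
grasp_force: 0.0
```

```bash
python3 - <<'E'
from h import *
F={n:eyes.grab_frame(n) for n in("top","side","wrist")}
s=ctrl.state();print(s["time_s"])
multi('stop',(.643,0),(.245,),F,30)
for g in((.4445,-.1385),(.407,-.29)):
    multi('knob_a',g,(0.,),F,30); multi('knob_a',g,(0.,),{"wrist":F["wrist"]},30)
print([(round(d["confidence"],2),np.round(d["extent"])) for d in eyes.outline_of('knob_a',F["wrist"])])
a=cv2.resize(F["side"]["img"][155:210,258:338],None,fx=5,fy=5,interpolation=cv2.INTER_CUBIC)
b=cv2.resize(F["wrist"]["img"],(400,300)); im=np.zeros((300,800,3),np.uint8); im[:275,:400]=a; im[:,400:]=b
cv2.imwrite("pics/s8.png",im)
goto(.4445,-.1385,.01,1.5708)
E
```

```text
23.9
stop ['top', 'side'] free [ 0.6439 -0.      0.0023  0.2496] 0.95  z0 [0.6447 0.0008 0.2489] 0.98
knob_a ['side', 'wrist'] free [ 0.445  -0.1394 -0.0005 -0.0957] 0.75  z0 [ 0.4449 -0.1394 -0.0957] 0.75
knob_a ['wrist'] free [ 0.4471 -0.1395 -0.0061 -0.0957] 0.41  z0 [ 0.4452 -0.1395  1.4751] 0.54
knob_a ['top', 'wrist'] free [ 0.4078 -0.2906 -0.0016 -0.0029] 0.86  z0 [ 0.4075 -0.2899 -0.3825] 0.88
knob_a ['wrist'] free [ 0.4077 -0.2902 -0.0007 -0.0029] 0.45  z0 [ 0.4075 -0.2899 -0.1993] 0.46
[(0.87, array([260., 199.,  35.,  39.])), (0.86, array([131., 167.,  38.,  36.]))]
shift [-20.    2.4 180.7] twist 0.0 ty 1.571 pos [ 0.4245 -0.1409  0.1907] q6 -2.05 zc [-0. -0. -1.]
```

View pics/s8.png

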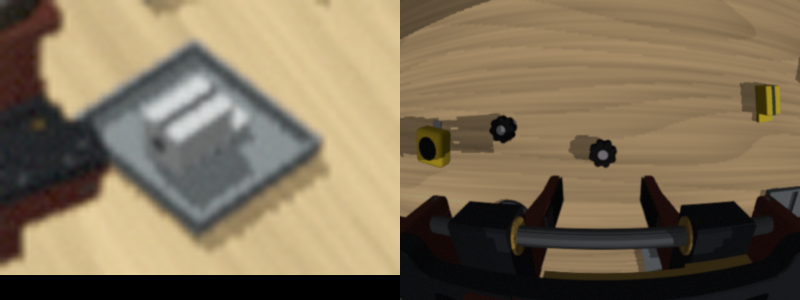

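The stop is in its tray, flat with the stripe up. The first knob is at (0.445, -0.1395), composite (602,153). Grasping its head.

To row units: 181 mm / 1000 = 0.181, 1.5 mm / 1000 = 0.0015.

Emit:
apply_moves --rows '[[[-0.021, 0.0015, 0.05], 0, 70], [[-0.021, 0.0015, 0.1], 0, 70], [[-0.021, 0.0015, 0.145], 0, 70], [[-0.021, 0.0015, 0.168], 0, 70], [[-0.021, 0.0015, 0.178], 0, 70], [[-0.021, 0.0015, 0.181], 0, 70], [[-0.021, 0.0015, 0.181], 0, 70], [[-0.021, 0.0015, 0.181], 0, 36], [[-0.021, 0.0015, 0.181], 0, 32], [[-0.021, 0.0015, 0.181], 0, 32], [[-0.021, 0.0015, 0.181], 0, 32], [[-0.021, 0.0015, 0.181], 0, 32], [[-0.021, 0.0015, 0.181], 0, 32]]'

```text
time_s: 25.8
eef_pos: [0.4458, -0.1395, 0.0102]
ee_rot: [-0.0, 1.0, -0.0, 0.0]
wrist_force: [-1.0, 0.8, 6.9]
gripper_width: 0.452
grasp_force: 30.0
```

```bash
python3 -c "
from h import *
goto(.582,.299-.048,.09,1.5708)"
```

```text
shift [-136.2  390.4  -79.8] twist 0.0 ty 1.571 pos [ 0.4458 -0.1395  0.0102] q6 -2.02 zc [ 0.001 -0.    -1.   ]
```

To row units: 390 mm / 1000 = 0.39, -136 mm / 1000 = -0.136.

Emit:
apply_moves --rows '[[[0, 0, -0.02], 0, 32], [[0, 0, -0.06], 0, 32], [[0, 0, -0.08], 0, 32], [[-0.136, 0.39, -0.08], 0, 32], [[-0.136, 0.39, -0.08], 0, 32], [[-0.136, 0.39, -0.08], 0, 32], [[-0.136, 0.39, -0.08], 0, 32], [[-0.136, 0.39, -0.08], 0, 32], [[-0.136, 0.39, -0.08], 0, 32], [[-0.136, 0.39, -0.08], 0, 32], [[-0.136, 0.39, -0.08], 0, 32], [[-0.136, 0.39, -0.08], 0, 32], [[-0.136, 0.39, -0.08], 0, 32], [[-0.136, 0.39, -0.08], 0, 32], [[-0.136, 0.39, -0.08], 0, 32], [[-0.136, 0.39, -0.08], 0, 32]]'

```text
time_s: 27.4
eef_pos: [0.5809, 0.2489, 0.0896]
ee_rot: [0.001, 1.0, -0.0, -0.0]
wrist_force: [-0.0, -0.1, -0.8]
gripper_width: 0.452
grasp_force: 30.0
```

```bash
python3 - <<'E'
from h import *
f=eyes.grab_frame("wrist")
s=ctrl.state();e=s["eef_pos"];print(s["gripper_width"],s["grasp_force"],e,s["wrist_force"])
im=f["img"].copy()
for hx,y0,y1,z in((.050,-.098,.098,.016),(.046,-.094,-.002,.004),(.046,.002,.094,.004)):
    Q=np.array([(.582+x,.299+y,z) for x,y in((hx,y0),(hx,y1),(-hx,y1),(-hx,y0))])
    cv2.polylines(im,[project(f,Q,True).round().astype(int)],True,(0,0,255),1)
cv2.imwrite("pics/w9.png",im); goto(.582,.251,.0145)
E
```

```text
0.4537692636906088 29.999673664569855 [0.58108195 0.2490834  0.08971806] [ 0.01643773 -0.45842211 -0.66209882]
shift [-1.   2.  75.2] twist 0 ty 1.569 pos [0.5811 0.2491 0.0897] q6 -1.27 zc [-0.001 -0.    -1.   ]
```

View pics/w9.png

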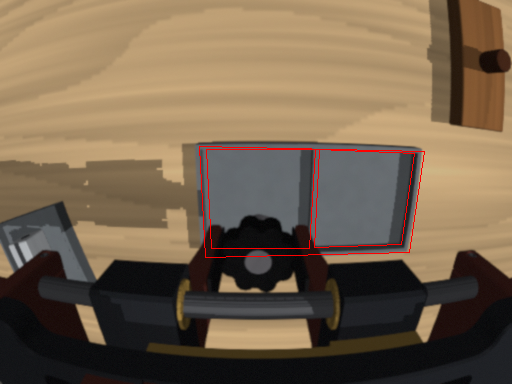

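The overlay agrees to within about 3 mm, and the near bay's centre is at about (0.580, 0.250). Lowering the knob, then opening only to 52 mm inside the bay.

To row units: 75 mm / 1000 = 0.075, 73 mm / 1000 = 0.073.

Emit:
apply_moves --rows '[[[0.001, 0.001, 0.03], 0, 32], [[0.001, 0.001, 0.055], 0, 32], [[0.001, 0.001, 0.068], 0, 32], [[0.001, 0.001, 0.073], 0, 32], [[0.001, 0.001, 0.075], 0, 32], [[0.001, 0.001, 0.075], 0, 32], [[0.001, 0.001, 0.075], 0, 32]]'

```text
time_s: 28.15
eef_pos: [0.5813, 0.2519, 0.0157]
ee_rot: [-0.0, 1.0, 0.0, 0.001]
wrist_force: [-0.2, 0.8, -0.6]
gripper_width: 0.456
grasp_force: 30.0
```

To row units: -532 mm / 1000 = -0.532, 190 mm / 1000 = 0.19.

Emit:
apply_moves --rows '[[[0, 0, 0.001], 0, 32], [[0, 0, 0.001], 0, 50], [[0, 0, 0.001], 0, 52], [[0, 0, 0.001], 0, 52], [[0, 0, -0.01], 0, 52], [[0, 0, -0.05], 0, 52], [[0, 0, -0.1], 0, 52], [[0, 0, -0.15], 0, 60], [[0.19, -0.532, -0.175], 0, 70], [[0.19, -0.532, -0.175], 0, 70], [[0.19, -0.532, -0.175], 0, 70], [[0.19, -0.532, -0.175], 0, 70], [[0.19, -0.532, -0.175], 0, 70], [[0.19, -0.532, -0.175], 0, 70], [[0.19, -0.532, -0.175], 0, 70], [[0.19, -0.532, -0.175], 0, 70], [[0.19, -0.532, -0.175], 0, 70], [[0.19, -0.532, -0.175], 0, 70], [[0.19, -0.532, -0.175], 0, 70], [[0.19, -0.532, -0.175], 0, 70]]'

```text
time_s: 30.15
eef_pos: [0.3896, -0.2848, 0.191]
ee_rot: [0.002, 1.0, -0.002, 0.001]
wrist_force: [0.3, 0.1, 0.2]
gripper_width: 0.795
grasp_force: 0.0
```

Emit:
apply_moves --rows '[[[0, 0, 0], 0, 70], [[0, 0, 0], 0, 70], [[0, 0, 0], 0, 70]]'

```text
time_s: 30.45
eef_pos: [0.3908, -0.2786, 0.1897]
ee_rot: [-0.001, 1.0, 0.0, -0.0]
wrist_force: [-0.3, -0.3, 0.7]
gripper_width: 0.797
grasp_force: 0.0
```

```bash
python3 - <<'E'
from h import *
F={n:eyes.grab_frame(n) for n in("top","side","wrist")}
s=ctrl.state();print(s["time_s"])
multi('knob_a',(.5805,.251),(0.,),F,30)
multi('knob_tray',(.582,.299),(0.,),{k:F[k] for k in("top","side")},30)
g=(.4075,-.29); multi('knob_a',g,(0.,),F,30); multi('knob_a',g,(0.,),{"wrist":F["wrist"]},30)
goto(.4075,-.29,.01,1.5708)
E
```

```text
30.6
knob_a ['top'] free [ 0.6805  0.3297 -0.4011  0.1381] 0.19  z0 [ 0.5825  0.2555 -3.7552] 1.39
knob_tray ['top'] free [ 0.5867  0.3016 -0.0223 -0.0028] 0.59  z0 [ 0.581   0.2965 -0.0046] 0.72
knob_a ['side', 'wrist'] free [ 4.067e-01 -2.903e-01 -4.000e-04  2.870e-02] 0.59  z0 [ 0.4066 -0.2904  1.0105] 0.59
knob_a ['wrist'] free [ 0.4081 -0.2905 -0.0039  0.0287] 0.41  z0 [ 0.4069 -0.2904 -6.6472] 0.46
shift [-17.   -9.7 179.7] twist 0.0 ty 1.571 pos [ 0.3905 -0.2803  0.1897] q6 -2.34 zc [-0. -0. -1.]
```

To row units: 180 mm / 1000 = 0.18, 177 mm / 1000 = 0.177.

Emit:
apply_moves --rows '[[[-0.017, -0.01, 0.05], 0, 70], [[-0.017, -0.01, 0.1], 0, 70], [[-0.017, -0.01, 0.145], 0, 70], [[-0.017, -0.01, 0.168], 0, 70], [[-0.017, -0.01, 0.177], 0, 70], [[-0.017, -0.01, 0.18], 0, 70], [[-0.017, -0.01, 0.18], 0, 70], [[-0.017, -0.01, 0.18], 0, 36], [[-0.017, -0.01, 0.18], 0, 32], [[-0.017, -0.01, 0.18], 0, 32], [[-0.017, -0.01, 0.18], 0, 32], [[-0.017, -0.01, 0.18], 0, 32], [[-0.017, -0.01, 0.18], 0, 32]]'

```text
time_s: 32.35
eef_pos: [0.4078, -0.2905, 0.0103]
ee_rot: [-0.0, 1.0, -0.0, 0.0]
wrist_force: [-0.9, 1.6, 6.4]
gripper_width: 0.465
grasp_force: 30.0
```

```bash
python3 -c "
from h import *
goto(.582,.345,.10,1.5708)"
```

```text
shift [-174.3  635.5  -90. ] twist 0.0 ty 1.571 pos [ 0.4078 -0.2905  0.0103] q6 -2.33 zc [ 0.001 -0.001 -1.   ]
```

To row units: 635 mm / 1000 = 0.635, -174 mm / 1000 = -0.174.

Emit:
apply_moves --rows '[[[0, 0, -0.02], 0, 32], [[0, 0, -0.06], 0, 32], [[0, 0, -0.09], 0, 32], [[-0.174, 0.635, -0.09], 0, 32], [[-0.174, 0.635, -0.09], 0, 32], [[-0.174, 0.635, -0.09], 0, 32], [[-0.174, 0.635, -0.09], 0, 32], [[-0.174, 0.635, -0.09], 0, 32], [[-0.174, 0.635, -0.09], 0, 32], [[-0.174, 0.635, -0.09], 0, 32], [[-0.174, 0.635, -0.09], 0, 32], [[-0.174, 0.635, -0.09], 0, 32], [[-0.174, 0.635, -0.09], 0, 32], [[-0.174, 0.635, -0.09], 0, 32], [[-0.174, 0.635, -0.09], 0, 32], [[-0.174, 0.635, -0.09], 0, 32], [[-0.174, 0.635, -0.09], 0, 32], [[-0.174, 0.635, -0.09], 0, 32], [[-0.174, 0.635, -0.09], 0, 32], [[-0.174, 0.635, -0.09], 0, 32]]'

```text
time_s: 34.35
eef_pos: [0.5806, 0.3427, 0.0993]
ee_rot: [0.001, 1.0, -0.001, -0.001]
wrist_force: [-0.4, 0.4, -0.1]
gripper_width: 0.464
grasp_force: 30.0
```

Emit:
apply_moves --rows '[[[0, 0, 0], 0, 32], [[0, 0, 0], 0, 32], [[0, 0, 0], 0, 32]]'

```text
time_s: 34.65
eef_pos: [0.5815, 0.3439, 0.0998]
ee_rot: [0.0, 1.0, -0.0, -0.0]
wrist_force: [-0.7, -0.1, -0.3]
gripper_width: 0.467
grasp_force: 30.0
```

```bash
python3 - <<'E'
from h import *
f=eyes.grab_frame("wrist")
s=ctrl.state();e=s["eef_pos"];print(s["gripper_width"],s["grasp_force"],e,s["wrist_force"])
im=f["img"].copy()
yaw=-.02;c,sn=np.cos(yaw),np.sin(yaw)
for hx,y0,y1,z in((.050,-.098,.098,.016),(.046,-.094,-.002,.004),(.046,.002,.094,.004)):
    Q=np.array([(.581+c*x-sn*y,.2985+sn*x+c*y,z) for x,y in((hx,y0),(hx,y1),(-hx,y1),(-hx,y0))])
    cv2.polylines(im,[project(f,Q,True).round().astype(int)],True,(0,0,255),1)
cv2.imwrite("pics/w10.png",im)
E
```

```text
0.46825888963851037 29.999809563159943 [0.58150497 0.3441312  0.09977774] [ 0.4471491   0.42337482 -2.19446579]
```

View pics/w10.png

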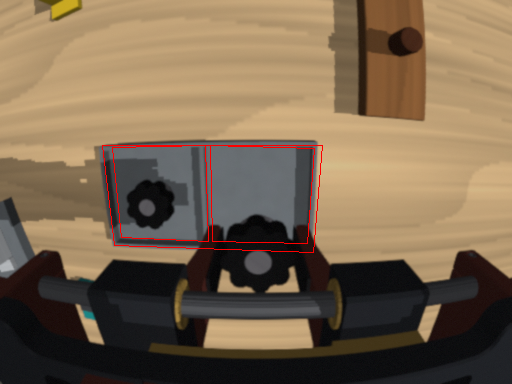

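The first knob is upright in the near bay at (150,204). The held knob is over the far bay, whose centre is at about (0.579, 0.344). Lowering.

To row units: 85.5 mm / 1000 = 0.0855, 85 mm / 1000 = 0.085.

Emit:
apply_moves --rows '[[[0.002, 0, 0.035], 0, 32], [[0.002, 0, 0.062], 0, 32], [[0.002, 0, 0.077], 0, 32], [[0.002, 0, 0.083], 0, 32], [[0.002, 0, 0.085], 0, 32], [[0.002, 0, 0.0855], 0, 32], [[0.002, 0, 0.0855], 0, 32]]'

```text
time_s: 35.4
eef_pos: [0.5804, 0.3451, 0.0153]
ee_rot: [-0.0, 1.0, 0.0, 0.001]
wrist_force: [-1.5, -0.2, -0.5]
gripper_width: 0.47
grasp_force: 30.0
```

To row units: -220 mm / 1000 = -0.22, -200 mm / 1000 = -0.2.

Emit:
apply_moves --rows '[[[0, 0, 0], 0, 50], [[0, 0, 0], 0, 52], [[0, 0, 0], 0, 52], [[0, 0, -0.01], 0, 52], [[0, 0, -0.05], 0, 52], [[0, 0, -0.1], 0, 52], [[0, 0, -0.15], 0, 60], [[0.03, 0, -0.2], 0, 60], [[0.08, 0, -0.22], 0, 60], [[0.08, 0, -0.22], 0, 60], [[0.08, 0, -0.22], 0, 60], [[0.08, 0, -0.22], 0, 60], [[0.08, 0, -0.22], 0, 60]]'

```text
time_s: 36.7
eef_pos: [0.5001, 0.3443, 0.2329]
ee_rot: [0.0, 1.0, -0.0, -0.001]
wrist_force: [0.9, -0.4, -0.7]
gripper_width: 0.688
grasp_force: 0.0
```

```bash
python3 - <<'E'
from h import *
w=eyes.grab_frame("wrist");f=eyes.grab_frame("side"); s=ctrl.state(); print(s["time_s"],s["eef_pos"])
a=cv2.resize(f["img"][90:360,150:370],(430,528)); b=cv2.resize(w["img"],(370,278)); im=np.zeros((528,800,3),np.uint8); im[:,:430]=a; im[:278,430:]=b
cv2.imwrite("pics/end.png",im)
E
```

```text
36.8 [0.50002728 0.34428481 0.23272057]
```

View pics/end.png

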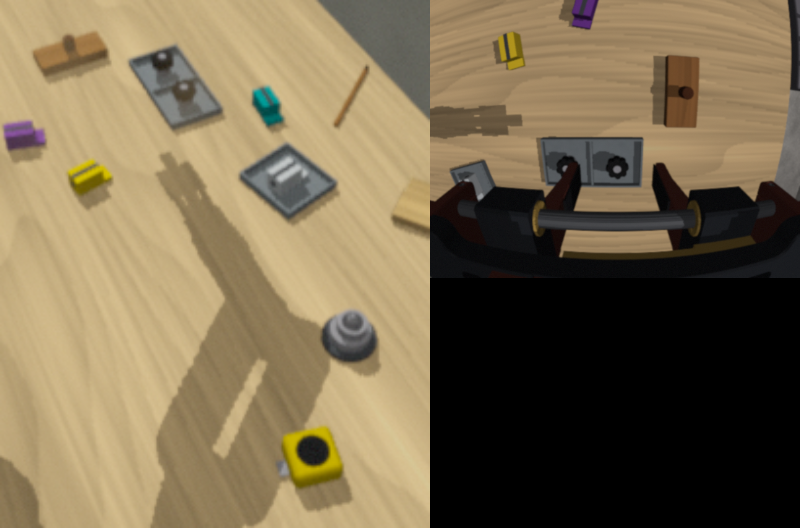

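```bash
python3 - <<'E'
from h import *
f=eyes.grab_frame("side");w=eyes.grab_frame("wrist")
a=cv2.resize(f["img"][105:165,205:275],(460,394),interpolation=cv2.INTER_CUBIC); b=cv2.resize(w["img"][180:270,140:300],(340,191)); im=np.zeros((394,800,3),np.uint8); im[:,:460]=a; im[:191,460:]=b
cv2.imwrite("pics/end2.png",im)
E
```

```text
(no output)
```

View pics/end2.png

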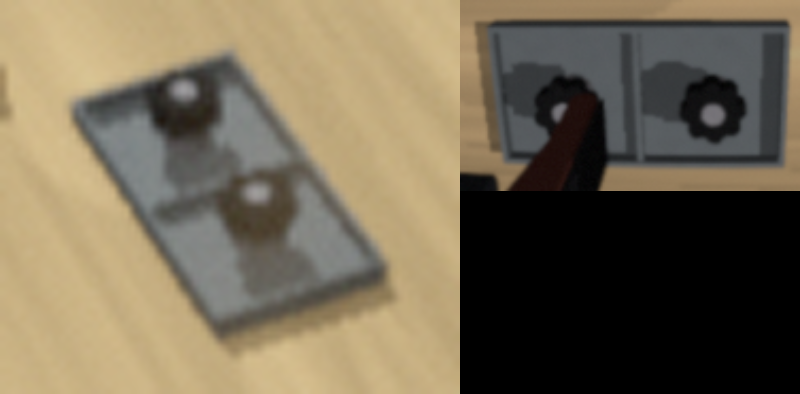

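Both knobs stand upright, one in each bay. The brown tint at (257,200) is only glare in the side view, since the wrist view shows both knobs black. The collar stack and the stop are in place. Handing in.

```bash
python3 -c "
from bench import ctrl
print(ctrl.finish_job())"
```

```text
the job is handed in; nothing more can be done
None
```

I handed the job in after about 37 s of robot time: both collars are on the post with the large one underneath, the aluminium stop is in its tray, and one knob stands upright in each bay. The final pictures show all of it in place. The hand-in returned no verdict.

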